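# Load a row of sample vials into the gated keeper rack with a straightedge

### The job

Take the T-shaped aluminium straightedge by its blue grip and, with its blade, push the four amber vials that stand before the rack together as one row, squarely, under the rack's hanging gate until all four stand against the backstop and its sprung pad gives a little: press gently, for a moment, with 6 to 7 N at the hand and never more than 9 N, as they are glass. Then draw the straightedge back out so that the gate hangs shut behind the vials, and set it down flat on the bench, clear of the rack and of everything else. Do not touch the vials with the hand, keep them upright, and leave the other things on the bench alone.

Things in the scene. Friction and masses are not known exactly. Their poses are not given: they have to be found in the camera images.
- straightedge: loose T-shaped aluminium straightedge lying flat, 220 g. Origin: on its underside below the middle of the grip; x from grip to blade, z up. A stem (22 mm wide, 8 mm high) joins the blade to the blue upright grip block at the origin: 16 mm along x, 32 mm along y, z = 6 to 60 mm, to be gripped across either pair of sides. 71 mm are free between grip and blade.
- blade (a point): middle of the lower front edge of the blade (x = 85 mm, z = 0 in the straightedge's frame). The blade is 108 mm long along y, 6 mm thick, 22 mm tall, with a flat front face and dark graduation ticks on top.
- rack: aluminium rack screwed to the bench, open in front, no floor (vials slide on the bench). Origin: on the bench below the middle of the gate; x points inward, the way the vials go. Side walls 30 mm high, 120 mm apart inside, from x = -12 to 112 mm; in front of them flared lead-in wings to x = -48 mm (150 mm wide there). Posts at x = 0, 67 mm high, carry the gate's hinge rod.
- bay (a point): on the bench in the rack, 52 mm inward of the rack's origin: middle of the range of the backstop, which bears an upright sprung grey rubber pad across the whole width (z = 4 to 38 mm). The backstop is locked; how deep it is set is NOT measured and differs each time: the free pad's face lies anywhere from rack x = 40 to 64 mm.
- gate (a joint): light clear flap with an orange lower edge, hanging from the hinge rod (z = 60 mm) in the plane rack x = 0, lower edge at z = 42 mm: the blade passes beneath it, vials do not. One-way: swings only inward and up, 0 = shut, up to 1.4 rad; rides over the caps and falls shut by its weight (15 g) once all vials are home (their axes past about rack x = 27 mm).
- pad (a joint): how far the sprung pad is pressed in (along rack +x), m: 0 = free; 3 N per mm in all; rigid at its end, 0.004
- vial_0: white-capped amber glass vial with a screw cap, 23 mm in diameter and 52 mm tall, 30 g, loose and upright on the bench. Origin: centre of its underside, z up.
- vial_1: white-capped amber glass vial with a screw cap, 23 mm in diameter and 52 mm tall, 30 g, loose and upright on the bench. Origin: centre of its underside, z up.
- vial_2: white-capped amber glass vial with a screw cap, 23 mm in diameter and 52 mm tall, 30 g, loose and upright on the bench. Origin: centre of its underside, z up.
- vial_3: black-capped amber glass vial with a screw cap, 23 mm in diameter and 52 mm tall, 30 g, loose and upright on the bench. Origin: centre of its underside, z up. All four start staggered in front of the gate (rack x = -100 to -55 mm), about 28 mm apart sideways, within 45 mm of the rack's middle line; they may end in any order.
- goggles: bystander: laser goggles, 134 x 138 x 46 mm, loose on the bench, origin at the centre of the underside
- blower: bystander: black rubber dust blower standing upright, 54 mm in diameter, 106 mm tall, loose, origin at the centre of the underside
- driver: bystander: ball-end screwdriver with a dark handle lying flat, 26 x 134 x 26 mm, loose, origin at the centre of the underside
- tape: bystander: roll of black tape lying flat, 62 mm across, 19 mm high, loose, origin at the centre of the underside
Not all that is in view belongs to the job. Leave any pink or yellow look-alike of the vial_0 alone.

How it is judged:
By the outcome, as a careful person would: the job done as asked, in the order asked, and still so for the second after the job is handed in, with the robot touching nothing.
It also fails if it takes over 64 s, if anything falls off the work surface, if the arm or the gripper's body presses on something with over 40 N, if the wrist force passes 120 N, or if a joint passes its speed limit or range.

### The arm

A 6-joint arm with a two-finger parallel gripper is mounted at the origin on a cart in front of the work surface, level with it; the furniture and walls round the work are solid. World frame = base frame: x ahead of the robot, y to its left, z up, the work surface at z = 0. Lengths are in mm, angles in rad, forces in N, time in s.
With the tool pointing down it reaches from about 350 to 875 mm from the base axis. Payload 4.2 kg.
Tool frame: the origin (TCP) lies on the mounting face of the last link; the fingertips stand 173 mm ahead of it and the grasp point (between the pads) lies 155 mm ahead of it; z points along the fingers, y is the direction in which the jaws open and shut (so a half turn about z gives the same grasp; the last joint's range is limited). The gripper opens to 85 mm and grips with 20 to 120 N. Pads are 22 mm wide; open, the fingers measure 114 mm over their backs; the gripper's body (76 mm by 85 mm) begins 54 mm behind the grasp point. The pads swing forward as they close: fully open they stand 13 mm farther back than shut.
Start: joints at [-1.07, 0.385, 0.008, 0, -1.194, -0.259], TCP at [149.674, -606.793, 404.712] pointing down, gripper open.
Joint ranges: [-3.14, 3.14], [-1.21, 2.06], [-1.07, 1.41], [-3.16, 2.05], [-2.99, -0.16], [-3.1, 3.1]. Speed limits (rad/s): [2.79, 2.79, 3.14, 3.14, 3.14, 3.14].

### API

Orientations are given as a unit quaternion [x, y, z, w].
In Python, from bench import arm gives the robot as it stands.
- The arm moves only by the shell command python3 -m jog 'ROWS' [OPENING]. ROWS is JSON, a list that holds one entry, the list of rows, each a list of 4 numbers: the shift along the tool's x, y, z in mm, then the turn about the tool's z in degrees. In form: [[[x, y, z, spin], ...]]. A call has exactly 5 rows; each row is the pose to reach, as a shift and turn from the pose measured when the call began, along the tool's axes at that moment; what a row does not reach only later rows make up. A row lasts 1/8 s, in which the tool goes at most 62.5 mm and 10.7 degrees, less where a joint would pass 70% of its speed; a pose out of reach is approached as far as the arm can. A call with a gripper value outside its range is refused whole. OPENING is the finger opening in mm, from 0 to 85.4, set as the call begins (- or left out, the last holds). The fingers move at their own pace and stop on an object; the grip force is fixed at half the most. Time passes only in rows, so rows that repeat a pose let the fingers close, or fill a call up. It gives the time, the measured TCP pose, the force and the opening at its end, in the units of the state.
- arm.read_state(): the state, without advancing time (a new reading comes with each control period).
- arm.get_image(name): name is "side" or "top" or "wrist"; returns (picture, depth): 384x512x3 uint8, blue, green, red; 384x512 float32, mm along the optical axis (not along the pixel's ray), 0 where there is no reading.
- arm.camera_params(name): a dict with "mtx" (3x3 intrinsics, pixels), "k1" (the pictures are not rectified: a ray, as slopes to the right and down, at radius r is drawn at 1 + k1 r^2 times it, then the intrinsics apply), "R" (3x3) and "t" (3): a world point X has camera coordinates R X + t. Camera axes: x right, y down, z forward; pixel columns grow to the right and rows downward; lengths in mm; the calibration is good to about 2 mm. A picture is of the moment at which its call begins: read the wrist's pose just before it. camera_params takes no time and is no camera call; for the wrist camera it gives the pose at the moment of the call.
- arm.job_done(): hands the job in, once; it reports no verdict.
The state is a dict: "clock": time; "joints": joint angles; "joint_vel": joint speeds; "joint_efforts": joint torques, N m; "position": TCP position; "ee_rot": TCP orientation; "contact_force": force on the tool from outside, world axes, zero at the start; "wrist_torque": the same for the moment, N m; "gripper_width": finger opening in mm.
Only numpy, scipy, OpenCV 4.12 (cv2) and the standard library are available. Lean on these libraries where they do the work, as an engineer would, in place of code of your own. Each camera call takes 0.05 s, during which the arm holds its last target.

## Working session

There is one attempt and no reset: what is moved stays moved. The work goes in short steps, Python scripts to look and compute and a shell command to move; the robot and the scene stay as the last step left them, time stands still between calls to the robot, and variables do not carry over. Pictures are saved under pics/ and viewed, and the job is handed in when it is done.

```bash
ls; mkdir -p pics
cat > h.py <<'E'
import numpy as np, cv2
from bench import arm
def ray(cp,u,v):
    m=np.array(cp["mtx"]);x=(u-m[0,2])/m[0,0];y=(v-m[1,2])/m[1,1]
    # distorted = s*(1+k1 r^2)
    xd,yd=x,y
    for _ in range(30):
        f=1+cp["k1"]*(x*x+y*y);x,y=xd/f,yd/f
    return np.array([x,y,1.0])
def atz(cp,u,v,z):
    R=np.array(cp["R"]);t=np.array(cp["t"]).ravel()
    c=-R.T@t;d=R.T@ray(cp,u,v)
    return c+d*(z-c[2])/d[2]
def atd(cp,u,v,dep):
    R=np.array(cp["R"]);t=np.array(cp["t"]).ravel()
    return R.T@(ray(cp,u,v)*dep-t)
def proj(cp,X):
    R=np.array(cp["R"]);t=np.array(cp["t"]).ravel();m=np.array(cp["mtx"])
    c=R@np.array(X,float)+t;x,y=c[0]/c[2],c[1]/c[2];f=1+cp["k1"]*(x*x+y*y)
    return m[0,0]*x*f+m[0,2],m[1,1]*y*f+m[1,2]
E
python3 - <<'E'
from h import *
print(arm.read_state())
for n in ("top","side"):
    p,d=arm.get_image(n);cv2.imwrite(f"pics/{n}0.png",p);np.savez(f"pics/{n}0.npz",p=p,d=d)
    print(n,arm.camera_params(n))
E
```

```text
pics
{'clock': 0.0, 'joints': array([-1.07038544e+00,  3.85523284e-01,  6.59215351e-03, -4.97550773e-04,
       -1.19399464e+00, -2.58605424e-01]), 'joint_vel': array([ 1.12048403e-03, -2.32036008e-03, -3.80133672e-04, -8.30278189e-04,
       -5.96010187e-04,  1.58905784e-05]), 'joint_efforts': array([ 1.13424397e-05, -3.92294419e+01,  1.88394284e+01,  4.18610215e+00,
       -4.61503441e-03,  4.00130062e-06]), 'position': array([ 149.64031729, -606.59265871,  403.6282963 ]), 'ee_rot': array([-1.20517214e-01,  9.92710640e-01,  1.07462306e-03, -1.79667427e-04]), 'contact_force': array([ 0.56808583,  0.41606855, -0.07883991]), 'wrist_torque': array([0.01610145, 0.00759018, 0.0069274 ]), 'gripper_width': 85.13719649194636}
top {'mtx': array([[385.38162317,   0.        , 256.31147331],
       [  0.        , 385.38162317, 196.73167012],
       [  0.        ,   0.        ,   1.        ]]), 'k1': -0.10260584701223244, 'R': array([[-0.02667341, -0.99961723,  0.00734277],
       [-0.99618162,  0.02596946, -0.0833533 ],
       [ 0.08313071, -0.00953805, -0.99649301]]), 't': array([  31.83864446,  541.52171127, 1006.43168728])}
side {'mtx': array([[384.19856718,   0.        , 256.58840592],
       [  0.        , 384.19856718, 189.40175163],
       [  0.        ,   0.        ,   1.        ]]), 'k1': -0.06076932755396544, 'R': array([[ 0.00762287, -0.99996219, -0.00418463],
       [-0.6946337 , -0.00228494, -0.71935999],
       [ 0.71932323,  0.00839038, -0.69462486]]), 't': array([ 14.19250191, 403.26450551, 661.45242566])}
```

View pics/top0.png

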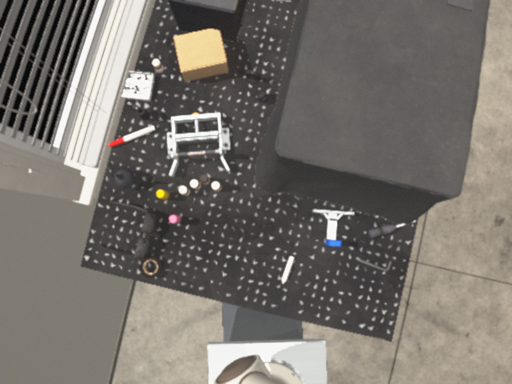

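View pics/side0.png

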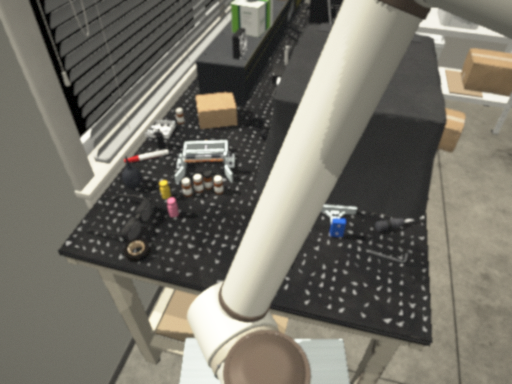

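The top view shows the rack at about (200,135) and the vials at about (183–216,183–190). Yellow and pink look-alikes stand at (162,194) and (174,219). The straightedge is at (333,228), with its blue grip at (333,243). There is a large black box to the right. I'll zoom in next.

Run:
```python
from h import *
a=np.load("pics/top0.npz");p,d=a["p"],a["d"]
A=cv2.resize(p[100:280,80:260],None,fx=4.4/1.4,fy=4.4/1.4,interpolation=cv2.INTER_CUBIC)
cv2.imwrite("pics/zA.png",A)
cv2.imwrite("pics/zB.png",cv2.resize(p[190:280,270:420],None,fx=5,fy=5,interpolation=cv2.INTER_CUBIC))
b=np.load("pics/side0.npz")["p"]
cv2.imwrite("pics/zC.png",cv2.resize(b[120:260,110:260],None,fx=4,fy=4,interpolation=cv2.INTER_CUBIC))
cp=arm.camera_params("top")
for u,v in [(333,243),(333,213),(340,100),(290,170),(270,190),(380,190),(440,200)]:
    if d[v,u]>0: print(u,v,atd(cp,u,v,d[v,u]).round())
```

```text
333 243 [ 415. -175.   62.]
333 213 [ 494. -189.   10.]
340 100 [ 719. -160.  274.]
290 170 [590. -60. 169.]
270 190 [560. -20.  19.]
380 190 [ 536. -262.  190.]
440 200 [ 507. -383.  229.]
```

View pics/zA.png

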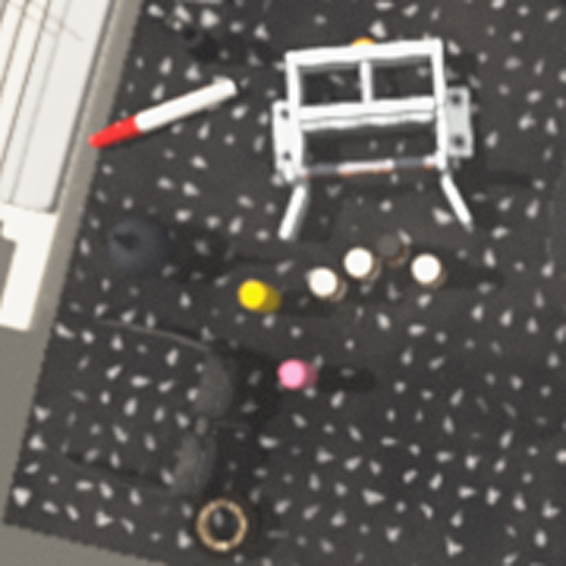

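View pics/zB.png

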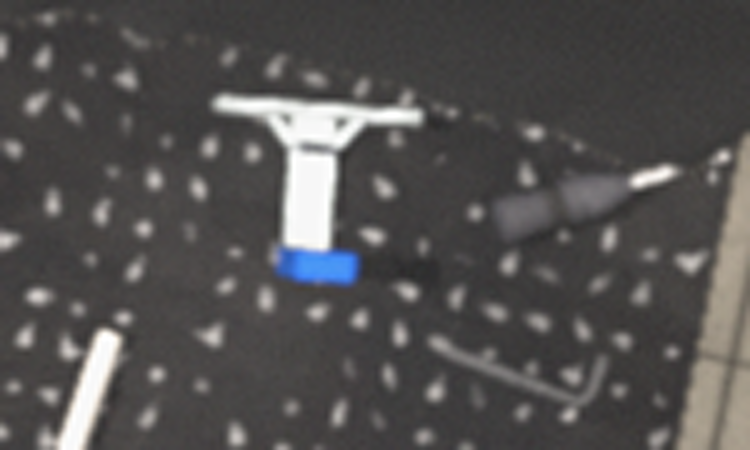

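View pics/zC.png

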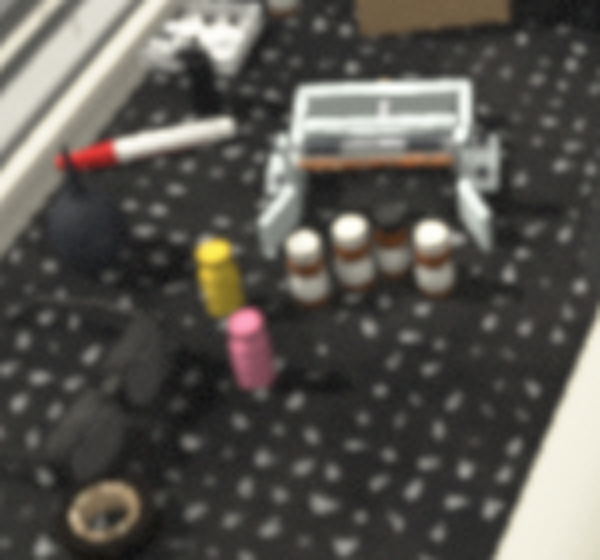

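Candidates: the only blue grip is at (333,243). The real vials are white-capped at (183,189), (194,183) and (216,185), and black-capped at (204,178). The decoys are yellow at (162,194) and pink at (174,219). Other clutter is a red/white pen (132,136), a white pen (288,270) and a hex key (373,264).

Run:
```python
from h import *
a=np.load("pics/top0.npz");p,d=a["p"],a["d"]
cp=arm.camera_params("top")
s=180/566
def A(x,y,z,n): print(n,atz(cp,80+x*s-.3,100+y*s-.3,z).round(1))
A(323,282,52,"v w1");A(360,262,52,"v w2");A(393,247,52,"v b");A(427,268,52,"v w3");A(253,295,52,"yellow");A(293,374,52,"pink")
A(288,237,30,"wingL tip");A(466,225,30,"wingR tip");A(303,172,67,"postL");A(442,162,67,"postR")
A(293,60,30,"backL");A(437,48,30,"backR");A(300,122,38,"bar L");A(440,108,38,"bar R")
A(222,523,19,"tape");A(135,245,50,"blower");A(205,460,30,"gog")
def B(x,y,z,n): print(n,atz(cp,270+x/5-.4,190+y/5-.4,z).round(1))
B(320,262,60,"grip");B(216,102,22,"bl L");B(422,116,22,"bl R");B(319,108,22,"bl mid");B(280,262,60,"gl");B(357,267,60,"gr")
B(640,180,10,"drv")
B(100,340,5,"pen"); B(440,340,3,"hex")
B(500,220,20,"drv handle end")
# box extents: height map
cp=cp
pts=[]
for v in range(0,384,2):
  for u in range(230,500,2):
    if d[v,u]>0:
      X=atd(cp,u,v,d[v,u]); 
      if X[2]>80 and X[0]>300: pts.append(X)
pts=np.array(pts);
for x0 in range(300,1100,50):
  q=pts[(pts[:,0]>=x0)&(pts[:,0]<x0+50)]
  if len(q): print(x0,q[:,1].min().round(),q[:,1].max().round(),q[:,2].max().round())
```

```text
v w1 [563.9 209.6  52. ]
v w2 [579.8 178.7  52. ]
v b [591.5 151.1  52. ]
v w3 [573.3 123.1  52. ]
yellow [554.7 268.2  52. ]
pink [488.4 235.4  52. ]
wingL tip [605.5 243.3  30. ]
wingR tip [611.7  91.5  30. ]
postL [653.8 222.7  67. ]
postR [658.8 107.9  67. ]
backL [759.9 238.6  30. ]
backR [766.6 113.7  30. ]
bar L [703.  230.9  38. ]
bar R [711.6 111.3  38. ]
tape [364.7 304.7  19. ]
blower [599.6 368.8  50. ]
gog [418.6 315.6  30. ]
grip [ 417.4 -177.2   60. ]
bl L [ 502.7 -132.4   22. ]
bl R [ 492.1 -243.5   22. ]
bl mid [ 498.  -187.8   22. ]
gl [ 418.  -156.5   60. ]
gr [ 414.2 -196.3   60. ]
drv [ 454.  -366.5   10. ]
pen [377.  -67.8   5. ]
hex [ 370.7 -253.3    3. ]
drv handle end [ 435.  -284.2   20. ]
450 -399.0 -326.0 172.0
500 -412.0 -143.0 285.0
550 -427.0 -8.0 286.0
600 -438.0 -3.0 284.0
650 -453.0 -5.0 281.0
700 -468.0 -20.0 283.0
750 -481.0 -38.0 283.0
800 -494.0 -55.0 286.0
850 -508.0 -73.0 285.0
900 -519.0 -88.0 288.0
950 -519.0 76.0 283.0
1000 -123.0 71.0 175.0
1050 -122.0 43.0 104.0
```

```bash
python3 -m jog '[[[-36,35,0,-7],[-72,70,0,-14],[-109,106,0,-21],[-150,146,0,-28],[-190,185,0,-35]]]' 85
```

```text
clock: 0.72
position: [290.4, -379.9, 403.8]
ee_rot: [-0.415, 0.91, 0.001, 0.0]
contact_force: [0.9, -1.1, 0.3]
gripper_width: 85.1
```

```bash
cat >> h.py <<'E'
from scipy.spatial.transform import Rotation as Ro
def goto(x,y,z,yaw_x):
    """deltas in tool axes to reach TCP x,y,z with tool-x yaw (deg)"""
    s=arm.read_state();R=Ro.from_quat(s["ee_rot"]).as_matrix()
    d=R.T@(np.array([x,y,z])-s["position"])
    cur=np.degrees(np.arctan2(R[1,0],R[0,0]))
    sp=-(yaw_x-cur);sp=(sp+180)%360-180
    print("t",round(s["clock"],2),"pos",s["position"].round(1),"yaw",cur.round(2),"zaxis",R[:,2].round(4),"F",s["contact_force"].round(2),"w",round(s["gripper_width"],1))
    print("delta",d.round(1),"spin",round(sp,2))
E
python3 -c "
from h import *
goto(417,-177,380,-96)"
```

```text
t 0.72 pos [ 290.4 -379.9  403.8] yaw -130.95 zaxis [-9.0e-04  2.3e-03 -1.0e+00] F [ 0.85 -1.09  0.29] w 85.1
delta [-236.2   37.3   24.1] spin -34.95
```

```bash
python3 -m jog '[[[-47,7,5,-7],[-94,14,10,-14],[-141,22,15,-21],[-190,30,20,-28],[-236,37,24,-35]]]'
python3 - <<'E'
from h import *
cp=arm.camera_params("wrist");p,d=arm.get_image("wrist");cv2.imwrite("pics/w1.png",p);np.savez("pics/w1.npz",p=p,d=d,**{k:np.array(v) for k,v in cp.items()})
R=np.array(cp["R"]);print("cam",-R.T@np.array(cp["t"]).ravel(),R[2])
goto(417,-177,380,-96)
E
```

```text
clock: 1.35
position: [417.5, -175.8, 379.8]
ee_rot: [-0.671, 0.741, 0.001, 0.0]
contact_force: [0.4, 0.1, 0.9]
gripper_width: 85.2
cam [ 408.66983867 -255.96336137  350.54013999] [ 0.029541    0.31913819 -0.94724767]
t 1.4 pos [ 419.7 -173.2  379.4] yaw -95.34 zaxis [ 2.e-04  3.e-03 -1.e+00] F [1.52 2.11 0.5 ] w 85.1
delta [ 4.   2.3 -0.6] spin 0.66
```

View pics/w1.png

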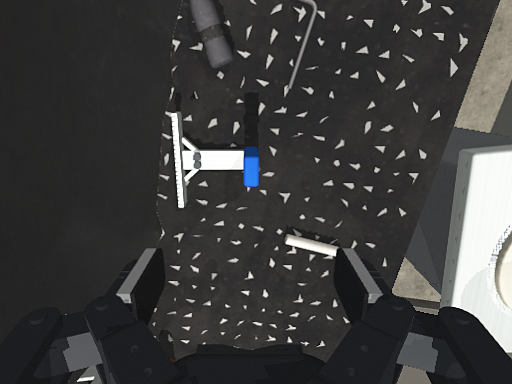

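The wrist view shows the straightedge with its grip at (251,167) and its blade from (174,113) to (182,206). The arm was still settling, so I'll measure again with it at rest.

Run:
```python
from h import *
cp=arm.camera_params("wrist");p,d=arm.get_image("wrist")
print(arm.read_state()["position"])
np.savez("pics/w2.npz",p=p,d=d,**{k:np.array(v) for k,v in cp.items()})
hsv=cv2.cvtColor(p,cv2.COLOR_BGR2HSV)
m=cv2.inRange(hsv,(100,120,60),(130,255,255))
top=(m>0)
ys,xs=np.nonzero(m)
# depth pts for blue
P=np.array([atd(cp,u,v,d[v,u]) for u,v in zip(xs,ys)])
q=P[np.abs(P[:,2]-60)<5]
print("blue n",len(P),len(q),q.mean(0),P[:,2].max())
r=cv2.minAreaRect(q[:,:2].astype(np.float32));print(r)
# white things: blade
w=cv2.inRange(hsv,(0,0,140),(180,60,255));w[:, :150]=0;w[220:]=0;w[:100]=0;w[:,243:]=0
ys,xs=np.nonzero(w)
Pz=np.array([atz(cp,u,v,22 if u<188 else 8) for u,v in zip(xs,ys)])
b=Pz[xs<183];print("blade rect",cv2.minAreaRect(b[:,:2].astype(np.float32)))
st=Pz[(xs>205)&(xs<240)];c=cv2.fitLine(st[:,:2].astype(np.float32),cv2.DIST_L2,0,.01,.01).ravel();print("stem",c,np.degrees(np.arctan2(c[1],c[0])))
cv2.imwrite("pics/w2z.png",cv2.resize(p[90:230,150:290],None,fx=4.2,fy=4.2,interpolation=cv2.INTER_CUBIC))
```

```text
[ 418.62751876 -174.68027071  379.54796321]
blue n 618 490 [ 413.43144878 -180.42664295   61.21547513] 350.12817259549854
((413.3664245605469, -179.8648223876953), (30.899024963378906, 15.212930679321289), 84.50342559814453)
blade rect ((505.27056884765625, -188.62429809570312), (109.72237396240234, 25.501710891723633), 80.52057647705078)
stem [ 2.3839961e-01  9.7116715e-01  4.4873178e+02 -1.8345731e+02] 76.20789
```

View pics/w2z.png

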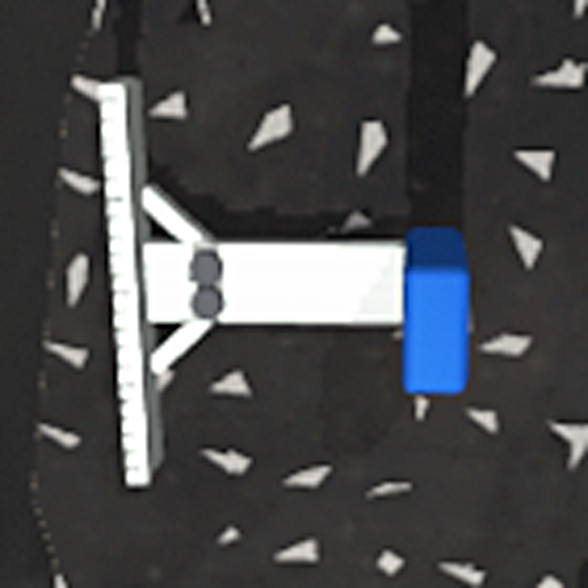

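Run:
```python
from h import *
a=np.load("pics/w2.npz");cp={k:a[k] for k in("mtx","k1","R","t")}
f=lambda x,y,z:atz(cp,150+x/4.2-.4,90+y/4.2-.4,z)[:2]
A=f(98,86,22);B=f(125,487,22);print("front",A,B,(A+B)/2,np.degrees(np.arctan2(*(B-A)[::-1]))-90)
for y in (243,324):
    A=f(220,y,8);B=f(400,y,8);print(A,B,np.degrees(np.arctan2(*(A-B)[::-1])))
c=[f(406,267,60),f(466,267,60),f(466,392,60),f(406,392,60)];print(np.round(c,1),np.mean(c,0))
```

```text
front [ 493.46730786 -240.48292525] [ 504.93076902 -132.09560825] [ 499.19903844 -186.28926675] -6.037378280179254
[ 470.88756705 -195.57338463] [ 421.69956455 -190.94429479] -5.376279132855481
[ 474.16681471 -172.92774266] [ 423.93443103 -168.19946113] -5.377302124814972
[[ 419.3 -194.7]
 [ 405.3 -193.4]
 [ 407.8 -162.8]
 [ 422.2 -164.2]] [ 413.65238402 -178.76771759]
```

```bash
python3 -c "
from h import *
goto(413.6,-179.2,191,-95.5)"
```

```text
t 1.45 pos [ 418.6 -174.7  379.5] yaw -95.59 zaxis [-0.0013  0.0027 -1.    ] F [-0.41 -0.45  0.6 ] w 85.3
delta [  5.5   4.3 188.5] spin -0.09
```

```bash
python3 -m jog '[[[5.5,4.3,40,0],[5.5,4.3,80,0],[5.5,4.3,120,0],[5.5,4.3,150,0],[5.5,4.3,170,0]]]'; python3 -c "
from h import *
goto(413.6,-179.2,191,-95.5)"
```

```text
clock: 2.08
position: [412.8, -179.7, 208.0]
ee_rot: [-0.671, 0.741, 0.002, -0.001]
contact_force: [1.0, 0.0, -0.3]
gripper_width: 84.7
t 2.08 pos [ 412.8 -179.7  208. ] yaw -95.66 zaxis [-0.004   0.0028 -1.    ] F [ 0.96  0.   -0.27] w 84.7
delta [-0.5 -0.8 17. ] spin -0.16
```

```bash
python3 -m jog '[[[-0.5,-0.8,10,0],[-0.5,-0.8,17,0],[-0.5,-0.8,17,0],[-0.5,-0.8,17,0],[-0.5,-0.8,17,0]]]' && python3 -m jog '[[[0,0,0,0],[0,0,0,0],[0,0,0,0],[0,0,0,0],[0,0,0,0]]]' 0;  python3 - <<'E'
from h import *
goto(413.6,-179.2,191,-95.5)
cp=arm.camera_params("wrist");p,d=arm.get_image("wrist");cv2.imwrite("pics/w3.png",p)
E
```

```text
clock: 2.7
position: [413.8, -179.3, 191.6]
ee_rot: [-0.671, 0.741, 0.002, -0.0]
contact_force: [0.2, 0.3, 0.3]
gripper_width: 85.1
clock: 3.32
position: [414.2, -179.3, 191.8]
ee_rot: [-0.671, 0.741, 0.001, 0.0]
contact_force: [0.8, -0.2, 2.4]
gripper_width: 15.3
t 3.33 pos [ 414.2 -179.3  191.8] yaw -95.64 zaxis [-0.0014  0.0025 -1.    ] F [ 0.77 -0.24  2.39] w 15.3
delta [-0.   0.6  0.8] spin -0.14
```

View pics/w3.png

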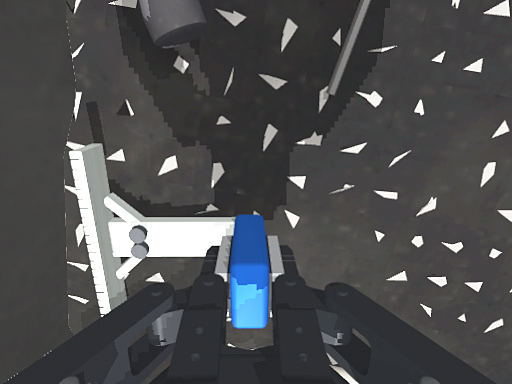

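```bash
python3 -m jog '[[[0,0,-5,0],[0,3,-15,0],[0,12,-40,0],[0,20,-80,0],[0,20,-110,0]]]'; python3 -c "
from h import *
goto(470,180,400,-87)"
```

```text
clock: 4.0
position: [393.2, -177.5, 303.5]
ee_rot: [-0.671, 0.741, 0.002, 0.0]
contact_force: [1.1, 0.7, -3.1]
gripper_width: 15.1
t 4.0 pos [ 393.2 -177.5  303.5] yaw -95.66 zaxis [-0.0013  0.0028 -1.    ] F [ 1.06  0.66 -3.07] w 15.1
delta [-363.6  -41.1  -95.6] spin -8.66
```

```bash
python3 -m jog '[[[-35,0,-40,0],[-75,0,-80,0],[-115,0,-96,-1],[-160,0,-96,-2],[-205,0,-96,-4]]]';python3 -c "
from h import *
goto(470,180,400,-87)"
```

```text
clock: 4.62
position: [412.4, 27.2, 400.5]
ee_rot: [-0.697, 0.717, 0.002, 0.001]
contact_force: [0.2, 0.2, -2.6]
gripper_width: 15.1
t 4.62 pos [412.4  27.2 400.5] yaw -91.62 zaxis [-0.0012  0.0036 -1.    ] F [ 0.22  0.21 -2.57] w 15.1
delta [-154.4  -53.3    1. ] spin -4.62
```

```bash
python3 -m jog '[[[-40,-14,0,-1],[-80,-28,1,-2],[-120,-42,1,-4],[-154,-53,1,-4.6],[-154,-53,1,-4.6]]]'
python3 - <<'E'
from h import *
goto(470,180,400,-87)
cp=arm.camera_params("wrist");p,d=arm.get_image("wrist");cv2.imwrite("pics/w4.png",cv2.resize(p,(800,600),interpolation=cv2.INTER_CUBIC));np.savez("pics/w4.npz",p=p,d=d,**{k:np.array(v) for k,v in cp.items()})
E
```

```text
clock: 5.25
position: [469.7, 181.1, 399.6]
ee_rot: [0.726, -0.688, -0.002, -0.0]
contact_force: [-1.1, -0.2, -2.1]
gripper_width: 15.7
t 5.25 pos [469.7 181.1 399.6] yaw -86.9 zaxis [-0.0023  0.0033 -1.    ] F [-1.11 -0.25 -2.13] w 15.7
delta [ 1.2 -0.2 -0.4] spin 0.1
```

View pics/w4.png

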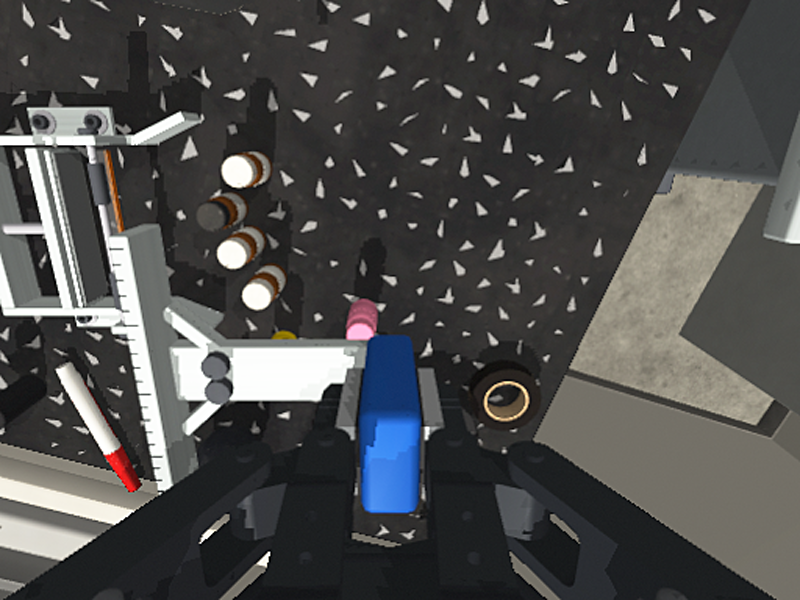

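Run:
```python
from h import *
a=np.load("pics/w4.npz");p=a["p"];d=a["d"];cp={k:a[k] for k in("mtx","k1","R","t")}
cv2.imwrite("pics/w4z.png",cv2.resize(p[60:215,0:190],None,fx=3.87,fy=3.87,interpolation=cv2.INTER_CUBIC))
g=cv2.GaussianBlur(d,(1,1),0)
H=np.full(d.shape,np.nan)
for v in range(60,215):
  for u in range(0,190):
    if d[v,u]>0: H[v,u]=atd(cp,u,v,d[v,u])[2]
im=np.nan_to_num(np.clip(H[60:215,0:190]*3,0,255)).astype(np.uint8)
cv2.imwrite("pics/w4h.png",cv2.resize(cv2.applyColorMap(im,cv2.COLORMAP_TURBO),None,fx=3.87,fy=3.87,interpolation=cv2.INTER_NEAREST))
```

```text
(no output)
```

View pics/w4z.png

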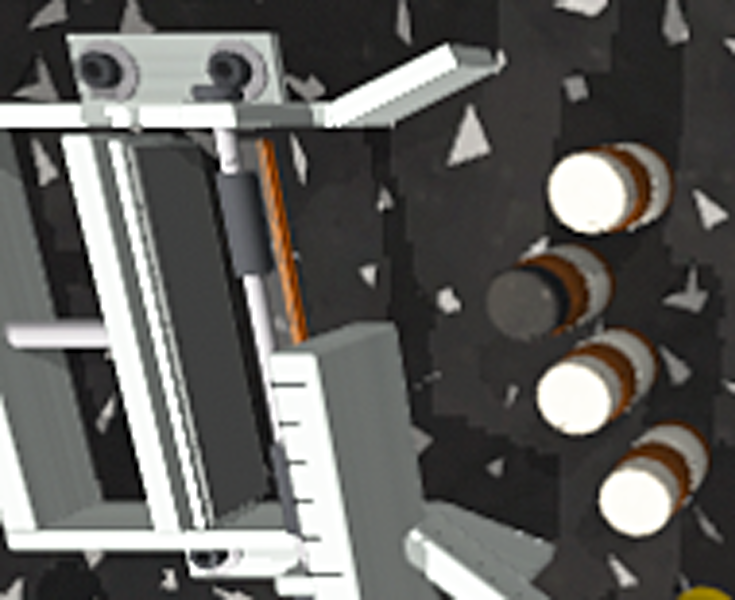

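View pics/w4h.png

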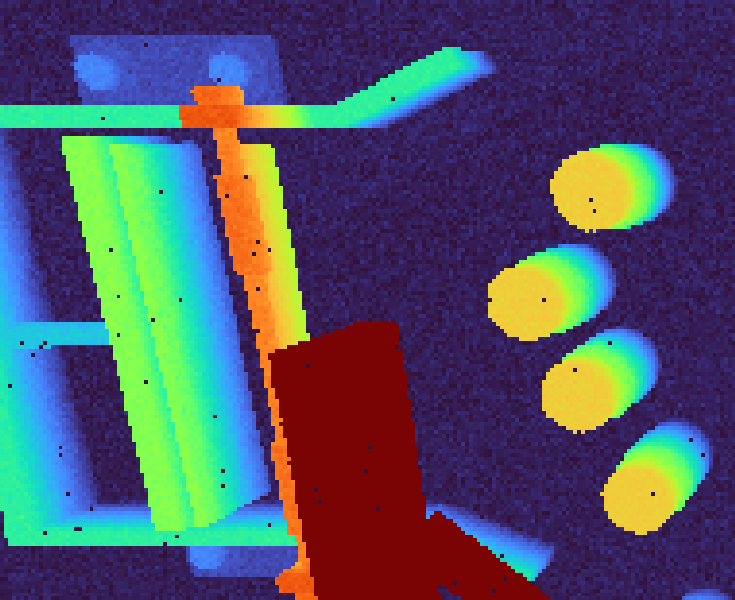

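```bash
cat > m.py <<'E'
from h import *
a=np.load("pics/w4.npz");p=a["p"];d=a["d"];cp={k:a[k] for k in("mtx","k1","R","t")}
f=lambda x,y,z:atz(cp,(x+.5)/3.87-.5,60+(y+.5)/3.87-.5,z)[:2]
def line(n,p1,p2,z):
    A,B=f(*p1,z),f(*p2,z);print(n,A.round(1),B.round(1),"ang",np.degrees(np.arctan2(*(A-B)[::-1])).round(2),"mid",((A+B)/2).round(1));return A,B
line("Rwall outer",(0,105),(180,105),30)
line("Rwall inner",(0,128),(180,128),30)
line("Lwall outer",(10,547),(190,547),30)
line("Lwall inner",(40,524),(190,524),30)
line("backstop far edge top",(64,138),(155,530),38)
line("pad front top?",(110,143),(195,520),38)
line("gate rod",(228,130),(290,545),60)
line("gate edge",(268,145),(302,340),42)
print("Rpost",f(218,95,67),"Lpost",f(292,580,67))
print("wing R tip",f(450,47,30),f(470,60,30))
# caps
cen=[]
Z=np.array([[atd(cp,u,v,d[v,u])[2] if d[v,u]>0 else 0 for u in range(120,200)] for v in range(80,215)])
m=((Z>48)&(Z<56)).astype(np.uint8)
n,l,st,c=cv2.connectedComponentsWithStats(m)
for i in range(1,n):
    if st[i,4]>100:
        u,v=c[i]+[120,80];print("cap",u.round(1),v.round(1),st[i,4],atz(cp,u,v,52).round(1))
E
python3 m.py
```

```text
Rwall outer [740.9 111.9] [690.6 109.3] ang 2.92 mid [715.8 110.6]
Rwall inner [742.2 118.1] [691.6 115.5] ang 2.92 mid [716.9 116.8]
Lwall outer [765.8 244.9] [709.  241.9] ang 3.03 mid [737.4 243.4]
Lwall inner [754.7 236.6] [707.7 234.1] ang 3.02 mid [731.2 235.4]
backstop far edge top [718.8 119.4] [713.2 233.5] ang -87.22 mid [716.  176.4]
pad front top? [706.4 120.1] [700.5 229.6] ang -86.91 mid [703.4 174.8]
gate rod [660.2 114. ] [659.4 227.3] ang -89.6 mid [659.8 170.7]
gate edge [660.8 118.2] [658.4 171.4] ang -87.47 mid [659.6 144.8]
Rpost [657.23565807 105.54030903] Lpost [656.05969115 235.06902937]
wing R tip [614.21046387  90.32863377] [609.00811973  93.3917536 ]
cap 152.2 108.8 333 [570.9 124.7  52. ]
cap 135.5 137.7 312 [590.1 155.4  52. ]
cap 149.1 161.6 290 [577.1 180.7  52. ]
cap 164.7 188.0 270 [561.2 210.2  52. ]
```

Run:
```python
from h import *
a=np.load("pics/w4.npz");p=a["p"];d=a["d"];cp={k:a[k] for k in("mtx","k1","R","t")}
O=np.array([658,172]);th=np.radians(2.97);c,s=np.cos(th),np.sin(th)
for zy in (110,125,140,155,170,180):
  out=[]
  for u in range(15,75):
    X=atd(cp,u,zy,d[zy,u]);r=X[:2]-O
    out.append((u,round(r[0]*c+r[1]*s,1),round(-r[0]*s+r[1]*c,1),round(X[2])))
  print(zy,[o for o in out if 5<o[3]<45 and 20<o[1]<75][::2])
goto(452.6,161.3,230,-87.03)
```

```text
110 [(19, np.float64(57.7), np.float64(-40.7), 39), (21, np.float64(55.7), np.float64(-40.6), 39), (23, np.float64(52.7), np.float64(-40.7), 40), (25, np.float64(50.3), np.float64(-40.7), 40), (27, np.float64(51.2), np.float64(-40.5), 36), (29, np.float64(50.6), np.float64(-40.3), 34), (31, np.float64(44.9), np.float64(-40.6), 39), (33, np.float64(43.0), np.float64(-40.6), 39), (35, np.float64(42.1), np.float64(-40.5), 37), (37, np.float64(40.1), np.float64(-40.5), 37), (39, np.float64(40.2), np.float64(-40.3), 33), (41, np.float64(39.6), np.float64(-40.1), 31), (43, np.float64(40.0), np.float64(-39.9), 27), (45, np.float64(40.8), np.float64(-39.6), 22), (47, np.float64(40.2), np.float64(-39.4), 20), (49, np.float64(39.1), np.float64(-39.3), 18), (51, np.float64(40.3), np.float64(-38.9), 13), (53, np.float64(40.5), np.float64(-38.7), 9)]
125 [(23, np.float64(55.8), np.float64(-25.0), 41), (25, np.float64(54.4), np.float64(-24.9), 40), (27, np.float64(52.7), np.float64(-24.8), 39), (29, np.float64(50.5), np.float64(-24.8), 39), (31, np.float64(50.6), np.float64(-24.5), 36), (33, np.fl
[... 3082 characters left out ...]
38.9), 35), (46, np.float64(49.7), np.float64(39.5), 33), (48, np.float64(42.8), np.float64(37.5), 40), (50, np.float64(41.8), np.float64(38.1), 38), (52, np.float64(39.9), np.float64(38.3), 37), (54, np.float64(39.3), np.float64(39.1), 35), (56, np.float64(39.6), np.float64(40.2), 31), (58, np.float64(39.6), np.float64(41.3), 27), (60, np.float64(39.7), np.float64(42.5), 23), (62, np.float64(40.4), np.float64(43.9), 19), (64, np.float64(39.4), np.float64(44.6), 16), (66, np.float64(39.2), np.float64(45.7), 13), (68, np.float64(39.6), np.float64(47.0), 8)]
t 5.3 pos [469.2 180.  399.5] yaw -86.97 zaxis [-0.0032  0.0027 -1.    ] F [-0.28 -0.39 -2.35] w 15.2
delta [ 18.2  17.  169.5] spin 0.06
```

```bash
python3 -m jog '[[[10,10,20,0],[18.2,17,60,0],[18.2,17,105,0],[18.2,17,145,0],[18.2,17,170,0]]]'
python3 - <<'E'
from h import *
goto(452.6,161.3,193.3,-87.03)
E
```

```text
clock: 5.92
position: [451.5, 159.7, 228.2]
ee_rot: [0.725, -0.689, -0.002, 0.002]
contact_force: [0.5, 0.6, -2.6]
gripper_width: 15.6
t 5.92 pos [451.5 159.7 228.2] yaw -87.06 zaxis [-0.0058  0.001  -1.    ] F [ 0.54  0.63 -2.63] w 15.6
delta [-1.5 -1.4 34.9] spin -0.03
```

```bash
python3 -m jog '[[[-1.5,-1.4,12,0],[-1.5,-1.4,24,0],[-1.5,-1.4,34,0],[-1.5,-1.4,34,0],[-1.5,-1.4,34,0]]]'
python3 - <<'E'
from h import *
goto(452.6,161.3,193.3,-87.03)
for n in ("wrist","top","side"):
    cp=arm.camera_params(n);p,d=arm.get_image(n);np.savez(f"pics/{n}5.npz",p=p,d=d,**{k:np.array(v) for k,v in cp.items()})
    if n=="wrist": cv2.imwrite("pics/w5.png",cv2.resize(p,(800,600),interpolation=cv2.INTER_CUBIC))
    if n=="top": cv2.imwrite("pics/t5.png",cv2.resize(p[90:250,110:290],None,fx=3.5,fy=3.5,interpolation=cv2.INTER_CUBIC))
    if n=="side": cv2.imwrite("pics/s5.png",cv2.resize(p[120:260,110:260],None,fx=4,fy=4,interpolation=cv2.INTER_CUBIC))
goto(452.6,161.3,193.3,-87.03)
E
```

```text
clock: 6.55
position: [452.9, 161.5, 194.7]
ee_rot: [0.725, -0.689, -0.002, 0.001]
contact_force: [0.8, -0.0, -2.4]
gripper_width: 15.7
t 6.55 pos [452.9 161.5 194.7] yaw -87.05 zaxis [-0.0049  0.0016 -1.    ] F [ 0.8  -0.   -2.38] w 15.7
delta [0.2 0.3 1.4] spin -0.02
t 6.7 pos [452.8 161.4 194.7] yaw -87.06 zaxis [-0.0049  0.0017 -1.    ] F [-0.36 -0.05 -2.42] w 15.6
delta [0.1 0.2 1.4] spin -0.03
```

View pics/w5.png

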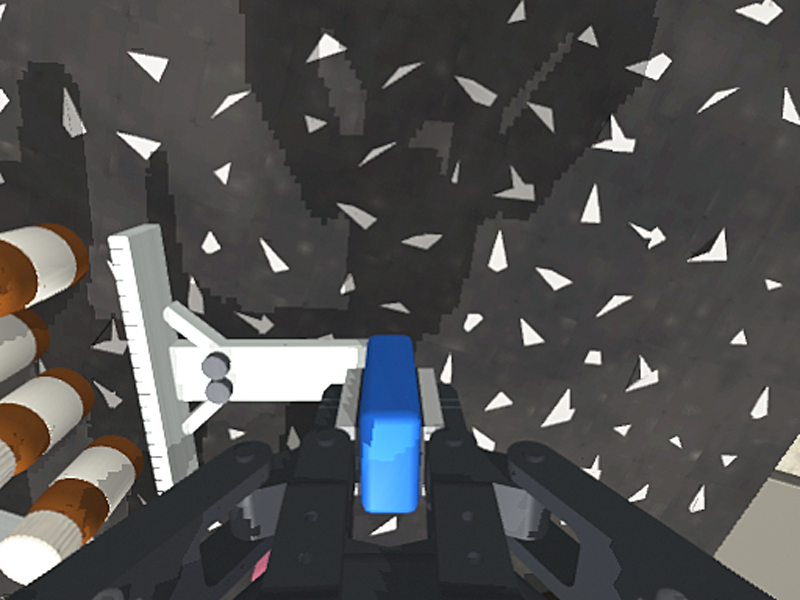

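View pics/t5.png

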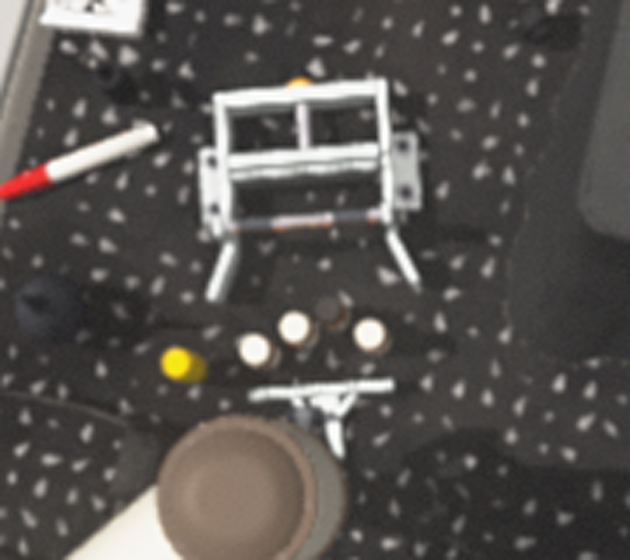

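View pics/s5.png

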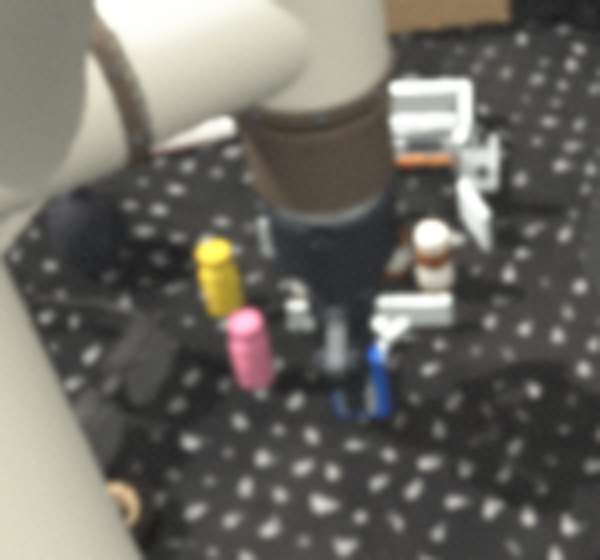

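Run:
```python
from h import *
a=np.load("pics/wrist5.npz");cp={k:a[k] for k in("mtx","k1","R","t")}
s=800/512
f=lambda x,y,z:atz(cp,(x+.5)/s-.5,(y+.5)/s-.5,z)[:2]
for z in (22,25):
    A=f(107,239,z);B=f(155,494,z);v=B-A;print(z,A,B,np.linalg.norm(v),np.degrees(np.arctan2(v[1],v[0]))-90,(A+B)/2)
d=a["d"]
for u,v in [(73,160),(80,190),(88,230),(97,275),(101,305),(125,240),(200,240)]:
    print(u,v,atd(cp,u,v,d[v,u]).round(1))
for x,y in((172,350),(172,398),(340,345),(340,400)): print(f(x,y,11))
a=np.load("pics/top5.npz");cp={k:a[k] for k in("mtx","k1","R","t")}
g=lambda x,y,z:atz(cp,110+(x+.5)/3.5-.5,90+(y+.5)/3.5-.5,z)[:2]
print("top",g(250,395,25),g(393,384,25),"wings",g(213,299,30),g(417,287,30),"posts",g(229,230,60),g(390,216,60))
```

```text
22 [541.56406842 114.16490162] [537.38578379 211.54964873] 97.47434037621866 2.4567639881421854 [539.4749261  162.85727518]
25 [539.78023025 113.46998609] [535.6893138  208.81841229] 95.4361460590625 2.4567639881421854 [537.73477203 161.14419919]
73 160 [537.2 116.5  26.4]
80 190 [535.6 131.4  26.8]
88 230 [534.7 153.3  26.1]
97 275 [533.3 180.5  25.8]
101 305 [533.4 200.6  25.5]
125 240 [522.  165.6  12.6]
200 240 [479.1 163.   13.5]
[530.3561851  156.59351031]
[532.30133781 176.50528029]
[469.60471184 151.63194145]
[469.21409783 174.29368577]
top [531.7617646  218.56821055] [537.33754892 109.26804342] wings [605.60681195 245.38490046] [610.55554671  89.19122563] posts [652.75242999 226.72440007] [659.87018857 106.41508572]
```

```bash
cat >> h.py <<'E'
U=np.array([np.cos(np.radians(2.97)),np.sin(np.radians(2.97))])
def push(xb,z=192.8):
    q=np.array([658.3,172])+(xb-85)*U
    s=arm.read_state();r=s["position"][:2]-np.array([658.3,172])
    F=s["contact_force"][:2]
    print("now xb",round(r@U+85,2),"lat",round(-r[0]*U[1]+r[1]*U[0],2),"Fpush",round(-F@U,2),"Flat",round(-F[0]*U[1]+F[1]*U[0],2))
    goto(q[0],q[1],z,-87.03)
E
python3 -c "
from h import *
push(-100)"
```

```text
now xb -120.79 lat 0.1 Fpush 0.37 Flat -0.03
t 6.7 pos [452.8 161.4 194.7] yaw -87.06 zaxis [-0.0049  0.0017 -1.    ] F [-0.36 -0.05 -2.42] w 15.6
delta [  0.1 -20.8   1.8] spin -0.03
```

```bash
python3 -m jog '[[[0,-1,2,0],[0.1,-5,2,0],[0.1,-10,2,0],[0.1,-15.5,2,0],[0.1,-21,2,0]]]';python3 -c "
from h import *
push(-70)"
```

```text
clock: 7.32
position: [474.2, 162.4, 192.5]
ee_rot: [0.725, -0.689, -0.002, 0.001]
contact_force: [0.5, 0.3, -0.9]
gripper_width: 15.4
now xb -99.4 lat -0.04 Fpush -0.52 Flat 0.23
t 7.33 pos [474.2 162.4 192.5] yaw -87.06 zaxis [-0.0051  0.0016 -1.    ] F [ 0.51  0.25 -0.94] w 15.4
delta [ -0.1 -29.4  -0.4] spin -0.03
```

```bash
python3 -m jog '[[[0,-6,-1,0],[0,-12,-1,0],[0,-18,-1,0],[0,-24,-1,0],[0,-29.5,-1.1,0]]]';python3 -c "
from h import *
push(-45,193.5)"
```

```text
clock: 7.95
position: [503.9, 163.9, 193.4]
ee_rot: [0.725, -0.689, -0.002, 0.001]
contact_force: [-0.5, -0.5, -2.6]
gripper_width: 15.4
now xb -69.58 lat -0.13 Fpush 0.57 Flat -0.46
t 7.95 pos [503.9 163.9 193.4] yaw -87.06 zaxis [-0.0054  0.0014 -1.    ] F [-0.55 -0.49 -2.58] w 15.4
delta [ -0.1 -24.6  -0.2] spin -0.03
```

```bash
cat >> h.py <<'E'
def look(tag):
    p,d=arm.get_image("top");np.savez(f"pics/top{tag}.npz",p=p,d=d)
    A=cv2.resize(p[90:250,130:270],None,fx=2.8,fy=2.8,interpolation=cv2.INTER_CUBIC)
    w,_=arm.get_image("wrist");B=cv2.resize(w[0:384,0:300],(350,448),interpolation=cv2.INTER_AREA)
    cv2.imwrite(f"pics/l{tag}.png",np.hstack([A,B]))
E
python3 -c "
from h import *
look('6')"
```

```text
(no output)
```

View pics/l6.png

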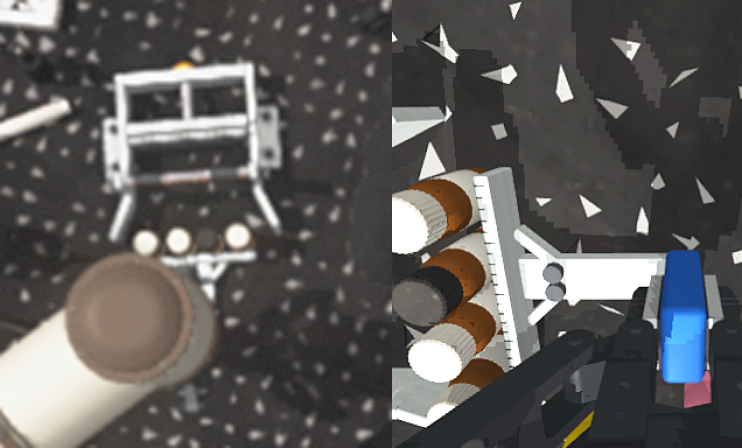

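All four vials stand upright in one row on the blade, at about (145–238,240) in the top crop, and sit between the wings. I'll keep pushing.

```bash
python3 -m jog '[[[-0.1,-5,-0.2,0],[-0.1,-10,-0.2,0],[-0.1,-15,-0.2,0],[-0.1,-20,-0.2,0],[-0.1,-25,-0.3,0]]]';python3 -c "
from h import *
push(-20,193.5)"
```

```text
clock: 8.68
position: [529.6, 165.4, 193.6]
ee_rot: [0.725, -0.689, -0.002, 0.001]
contact_force: [-1.0, 0.0, -2.6]
gripper_width: 15.8
now xb -43.83 lat 0.12 Fpush 0.98 Flat 0.1
t 8.68 pos [529.6 165.4 193.6] yaw -87.07 zaxis [-0.0042  0.002  -1.    ] F [-0.98  0.05 -2.63] w 15.8
delta [  0.1 -23.8   0. ] spin -0.04
```

```bash
python3 -m jog '[[[0.1,-5,0,0],[0.1,-10,0,0],[0.1,-14,0,0],[0.1,-19,0,0],[0.1,-24,-0.1,0]]]';python3 -c "
from h import *
push(0,193.5)
look('7')"
```

```text
clock: 9.3
position: [553.9, 166.6, 193.6]
ee_rot: [0.725, -0.689, -0.002, 0.001]
contact_force: [-0.3, 0.3, -2.3]
gripper_width: 15.5
now xb -19.51 lat 0.01 Fpush 0.26 Flat 0.32
t 9.3 pos [553.9 166.6 193.6] yaw -87.07 zaxis [-0.0042  0.002  -1.    ] F [-0.28  0.31 -2.33] w 15.5
delta [ -0.  -19.5   0. ] spin -0.04
```

View pics/l7.png

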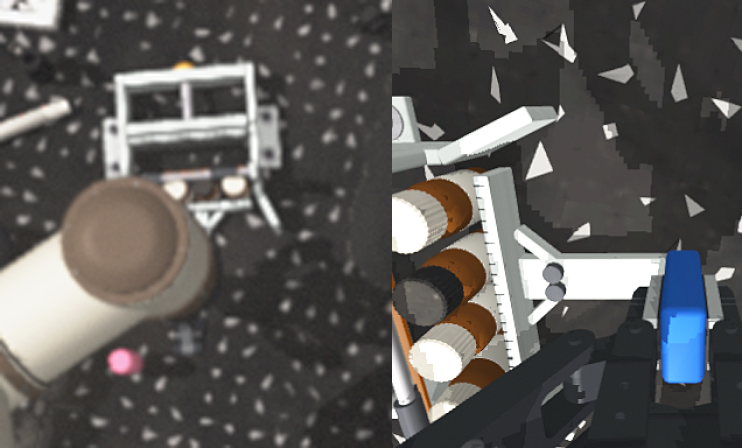

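```bash
python3 -m jog '[[[0,-4,0,0],[0,-8,0,0],[0,-12,0,0],[0,-16,0,0],[0,-20,-0.1,0]]]';python3 -c "
from h import *
push(10,193.5)"
```

```text
clock: 10.02
position: [574.6, 167.8, 193.7]
ee_rot: [0.725, -0.689, -0.002, 0.0]
contact_force: [-0.5, 0.1, -1.6]
gripper_width: 15.3
now xb 1.16 lat 0.11 Fpush 0.45 Flat 0.14
t 10.03 pos [574.6 167.8 193.7] yaw -87.07 zaxis [-0.0031  0.0024 -1.    ] F [-0.46  0.12 -1.61] w 15.3
delta [ 0.1 -8.8  0.1] spin -0.04
```

```bash
python3 -m jog '[[[0.1,-2,0,0],[0.1,-4,0,0],[0.1,-6,0,0],[0.1,-8,0,0],[0.1,-10,0,0]]]';python3 -c "
from h import *
push(14,193.5)"
```

```text
clock: 10.65
position: [584.7, 168.1, 193.7]
ee_rot: [0.725, -0.689, -0.002, 0.0]
contact_force: [-2.2, 0.7, -1.4]
gripper_width: 15.3
now xb 11.25 lat -0.04 Fpush 2.14 Flat 0.81
t 10.65 pos [584.7 168.1 193.7] yaw -87.07 zaxis [-0.0032  0.0024 -1.    ] F [-2.18  0.7  -1.38] w 15.3
delta [-0.  -2.7  0.1] spin -0.04
```

```bash
python3 -c "
from h import *
push(14,193.5)
look('8')
push(14,193.5)"
```

```text
now xb 11.25 lat -0.04 Fpush 2.14 Flat 0.81
t 10.65 pos [584.7 168.1 193.7] yaw -87.07 zaxis [-0.0032  0.0024 -1.    ] F [-2.18  0.7  -1.38] w 15.3
delta [-0.  -2.7  0.1] spin -0.04
now xb 11.49 lat 0.03 Fpush -0.13 Flat -0.16
t 10.75 pos [584.9 168.2 193.6] yaw -87.08 zaxis [-0.0025  0.0027 -1.    ] F [ 0.14 -0.15 -2.41] w 15.5
delta [ 0.  -2.5  0.1] spin -0.05
```

View pics/l8.png

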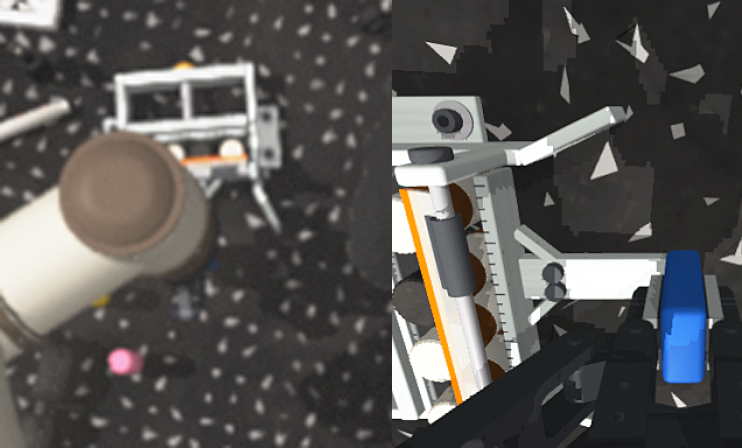

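The gate is riding on the caps and there is no contact with the pad yet. From here I'll go in small steps.

```bash
python3 -m jog '[[[0,-0.6,0,0],[0,-1.2,0,0],[0,-1.8,0,0],[0,-2.4,0,0],[0,-3,0,0]]]';python3 -c "
from h import *
push(16,193.5)"; python3 -m jog '[[[0,-0.5,0,0],[0,-1,0,0],[0,-1.5,0,0],[0,-1.5,0,0],[0,-1.5,0,0]]]';python3 -c "
from h import *
push(16,193.5)"
```

```text
clock: 11.38
position: [587.9, 168.4, 193.6]
ee_rot: [0.725, -0.689, -0.002, -0.0]
contact_force: [-0.8, -0.4, -1.8]
gripper_width: 15.2
now xb 14.51 lat 0.03 Fpush 0.79 Flat -0.33
t 11.38 pos [587.9 168.4 193.6] yaw -87.07 zaxis [-0.0025  0.0027 -1.    ] F [-0.77 -0.37 -1.76] w 15.2
delta [ 0.  -1.5  0.1] spin -0.04
clock: 12.0
position: [589.5, 168.4, 193.6]
ee_rot: [0.725, -0.689, -0.002, -0.0]
contact_force: [-0.4, 0.7, -2.1]
gripper_width: 15.4
now xb 16.1 lat 0.01 Fpush 0.4 Flat 0.74
t 12.0 pos [589.5 168.4 193.6] yaw -87.08 zaxis [-0.0023  0.0027 -1.    ] F [-0.44  0.72 -2.07] w 15.4
delta [0.  0.1 0.1] spin -0.05
```

```bash
python3 -m jog '[[[0,-0.4,0,0],[0,-0.8,0,0],[0,-1,0,0],[0,-1,0,0],[0,-1,0,0]]]';python3 -c "
from h import *
push(18,193.5)"
```

```text
clock: 12.62
position: [590.5, 168.5, 193.6]
ee_rot: [0.725, -0.689, -0.002, -0.0]
contact_force: [-0.9, -0.3, -2.1]
gripper_width: 14.9
now xb 17.09 lat 0.03 Fpush 0.89 Flat -0.22
t 12.62 pos [590.5 168.5 193.6] yaw -87.08 zaxis [-0.0022  0.0028 -1.    ] F [-0.88 -0.27 -2.08] w 14.9
delta [ 0.  -0.9  0.1] spin -0.05
```

```bash
python3 -m jog '[[[0,-0.3,0,0],[0,-0.6,0,0],[0,-0.8,0,0],[0,-0.8,0,0],[0,-0.8,0,0]]]';python3 -c "
from h import *
push(18,193.5)
import time
f=[]
for i in range(2):
    arm.get_image('top');f.append((-arm.read_state()['contact_force'][:2]@U).round(2))
print(f)"
```

```text
clock: 13.25
position: [591.3, 168.6, 193.6]
ee_rot: [0.725, -0.689, -0.002, -0.0]
contact_force: [-1.3, -0.1, -2.4]
gripper_width: 15.3
now xb 17.88 lat 0.03 Fpush 1.33 Flat 0.02
t 13.25 pos [591.3 168.6 193.6] yaw -87.07 zaxis [-0.0023  0.0027 -1.    ] F [-1.33 -0.05 -2.41] w 15.3
delta [ 0.  -0.1  0.1] spin -0.04
[np.float64(0.64), np.float64(1.27)]
```

```bash
cat >> h.py <<'E'
def fm(n=4):
    f=[]
    for i in range(n):
        arm.get_image('top');f.append(round(float(-arm.read_state()['contact_force'][:2]@U),2))
    print("Fpush",f,np.mean(f).round(2))
E
python3 -m jog '[[[0,-0.3,0,0],[0,-0.6,0,0],[0,-0.8,0,0],[0,-0.8,0,0],[0,-0.8,0,0]]]';python3 -c "
from h import *
push(18,193.5);fm(3)"
```

```text
clock: 13.98
position: [591.9, 168.5, 193.6]
ee_rot: [0.725, -0.689, -0.002, 0.0]
contact_force: [-3.1, 0.0, -0.1]
gripper_width: 15.6
now xb 18.47 lat -0.05 Fpush 3.07 Flat 0.18
t 13.97 pos [591.9 168.5 193.6] yaw -87.08 zaxis [-0.0029  0.0025 -1.    ] F [-3.07  0.02 -0.08] w 15.6
delta [-0.1  0.5  0.1] spin -0.05
Fpush [4.16, 3.83, 3.83] 3.94
```

```bash
python3 -m jog '[[[0,-0.2,0,0],[0,-0.4,0,0],[0,-0.6,0,0],[0,-0.6,0,0],[0,-0.6,0,0]]]';python3 -c "
from h import *
push(18,193.5);fm(4);push(18,193.5)"
```

```text
clock: 14.75
position: [592.3, 168.5, 193.5]
ee_rot: [0.725, -0.689, -0.002, 0.0]
contact_force: [-4.7, 0.5, 1.1]
gripper_width: 15.1
now xb 18.91 lat -0.06 Fpush 4.69 Flat 0.74
t 14.75 pos [592.3 168.5 193.5] yaw -87.08 zaxis [-0.0034  0.0023 -1.    ] F [-4.72  0.49  1.08] w 15.1
delta [-0.1  0.9  0. ] spin -0.05
Fpush [4.45, 4.6, 4.59, 5.08] 4.68
now xb 18.92 lat -0.07 Fpush 5.08 Flat -0.19
t 14.95 pos [592.3 168.5 193.5] yaw -87.08 zaxis [-0.0034  0.0022 -1.    ] F [-5.06 -0.45  0.89] w 15.0
delta [-0.1  0.9  0. ] spin -0.05
```

```bash
python3 -m jog '[[[0,-0.4,0,0],[0,-0.6,0,0],[0,-0.7,0,0],[0,-0.8,0,0],[0,-0.8,0,0]]]';python3 -c "
from h import *
push(18,193.5);fm(4);push(18,193.5)"
```

```text
clock: 15.58
position: [592.7, 168.5, 193.5]
ee_rot: [0.725, -0.689, -0.002, 0.001]
contact_force: [-6.5, -0.9, 1.1]
gripper_width: 15.4
now xb 19.3 lat -0.12 Fpush 6.55 Flat -0.52
t 15.57 pos [592.7 168.5 193.5] yaw -87.08 zaxis [-0.0047  0.0019 -1.    ] F [-6.52 -0.86  1.09] w 15.4
delta [-0.1  1.3 -0. ] spin -0.05
Fpush [5.51, 5.82, 5.96, 6.06] 5.84
now xb 19.3 lat -0.11 Fpush 6.06 Flat 0.31
t 15.78 pos [592.7 168.5 193.5] yaw -87.08 zaxis [-0.0047  0.0018 -1.    ] F [-6.07 -0.    2.11] w 15.2
delta [-0.1  1.3 -0. ] spin -0.05
```

```bash
python3 -m jog '[[[0,-0.5,0,0],[0,-0.65,0,0],[0,-0.7,0,0],[0,-0.7,0,0],[0,-0.7,0,0]]]';python3 -c "
from h import *
push(18,193.5);fm(5);push(18,193.5);look('9');fm(1)"
```

```text
clock: 16.4
position: [593.0, 168.5, 193.4]
ee_rot: [0.725, -0.689, -0.003, 0.002]
contact_force: [-5.9, -0.3, 1.0]
gripper_width: 15.3
now xb 19.58 lat -0.07 Fpush 5.94 Flat 0.02
t 16.4 pos [593.  168.5 193.4] yaw -87.08 zaxis [-0.006   0.0015 -1.    ] F [-5.93 -0.29  1.04] w 15.3
delta [-0.1  1.6 -0.1] spin -0.05
Fpush [6.64, 6.7, 6.14, 5.4, 6.25] 6.23
now xb 19.57 lat -0.1 Fpush 6.25 Flat 0.19
t 16.65 pos [593.  168.5 193.4] yaw -87.08 zaxis [-0.006   0.0015 -1.    ] F [-6.26 -0.14  2.28] w 15.5
delta [-0.1  1.6 -0.1] spin -0.05
Fpush [6.51] 6.51
```

View pics/l9.png

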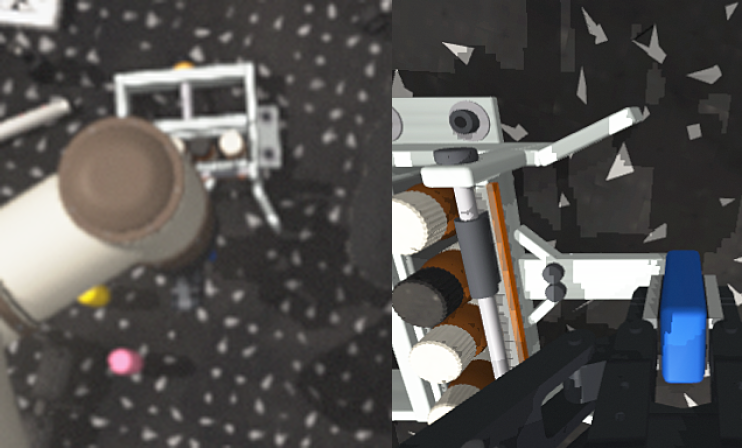

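```bash
python3 -m jog '[[[0,-0.5,0,0],[0,-0.55,0,0],[0,-0.55,0,0],[0,-0.55,0,0],[0,-0.55,0,0]]]';python3 -c "
from h import *
push(18,193.5);fm(6);push(18,193.5)"
```

```text
clock: 17.42
position: [593.2, 168.6, 193.4]
ee_rot: [0.725, -0.689, -0.003, 0.002]
contact_force: [-5.8, 0.6, 1.1]
gripper_width: 15.6
now xb 19.77 lat -0.06 Fpush 5.73 Flat 0.94
t 17.43 pos [593.2 168.6 193.4] yaw -87.07 zaxis [-0.007   0.0012 -1.    ] F [-5.77  0.64  1.06] w 15.6
delta [-0.1  1.8 -0.1] spin -0.04
Fpush [5.71, 5.95, 6.73, 4.91, 5.21, 5.81] 5.72
now xb 19.76 lat -0.05 Fpush 5.81 Flat 0.08
t 17.73 pos [593.2 168.6 193.3] yaw -87.08 zaxis [-0.007   0.0012 -1.    ] F [-5.8  -0.22  1.05] w 15.1
delta [-0.1  1.8 -0.1] spin -0.05
```

```bash
python3 -m jog '[[[0,-0.5,0,0],[0,-0.6,0,0],[0,-0.7,0,0],[0,-0.7,0,0],[0,-0.7,0,0]]]';python3 -c "
from h import *
push(18,193.5);fm(6);push(18,193.5)"
```

```text
clock: 18.35
position: [593.4, 168.6, 193.3]
ee_rot: [0.725, -0.689, -0.003, 0.003]
contact_force: [-5.6, 0.4, 1.9]
gripper_width: 15.3
now xb 20.03 lat -0.05 Fpush 5.57 Flat 0.67
t 18.35 pos [593.4 168.6 193.3] yaw -87.07 zaxis [-8.3e-03  8.0e-04 -1.0e+00] F [-5.6   0.38  1.92] w 15.3
delta [-0.   2.  -0.2] spin -0.04
Fpush [6.09, 5.49, 6.1, 6.81, 6.02, 6.43] 6.16
now xb 20.05 lat -0.08 Fpush 6.43 Flat 0.69
t 18.65 pos [593.4 168.6 193.3] yaw -87.08 zaxis [-8.3e-03  8.0e-04 -1.0e+00] F [-6.46  0.36  2.53] w 15.3
delta [-0.1  2.1 -0.2] spin -0.05
```

```bash
python3 -m jog '[[[0,-0.5,0,0],[0,-0.6,0,0],[0,-0.65,0,0],[0,-0.65,0,0],[0,-0.65,0,0]]]';python3 -c "
from h import *
push(18,193.5);fm(6);push(18,193.5)"
```

```text
clock: 19.27
position: [593.6, 168.6, 193.2]
ee_rot: [0.725, -0.689, -0.004, 0.003]
contact_force: [-6.0, -0.0, 1.8]
gripper_width: 15.3
now xb 20.26 lat -0.05 Fpush 5.97 Flat 0.27
t 19.27 pos [593.6 168.6 193.2] yaw -87.08 zaxis [-9.6e-03  5.0e-04 -1.0e+00] F [-5.97 -0.04  1.8 ] w 15.3
delta [-0.   2.3 -0.2] spin -0.05
Fpush [6.3, 6.19, 6.71, 6.56, 6.25, 6.07] 6.35
now xb 20.26 lat -0.03 Fpush 6.07 Flat 0.04
t 19.57 pos [593.6 168.6 193.2] yaw -87.07 zaxis [-9.6e-03  4.0e-04 -1.0e+00] F [-6.06 -0.28  2.15] w 15.5
delta [-0.   2.3 -0.2] spin -0.04
```

```bash
python3 -m jog '[[[0,-0.5,0,0],[0,-0.6,0,0],[0,-0.6,0,0],[0,-0.6,0,0],[0,-0.6,0,0]]]';python3 -c "
from h import *
push(18,193.5);fm(6);push(18,193.5)"
```

```text
clock: 20.2
position: [593.8, 168.6, 193.2]
ee_rot: [0.725, -0.689, -0.004, 0.004]
contact_force: [-6.1, -0.2, 1.3]
gripper_width: 15.3
now xb 20.46 lat -0.04 Fpush 6.14 Flat 0.17
t 20.2 pos [593.8 168.6 193.2] yaw -87.08 zaxis [-1.070e-02  1.000e-04 -9.999e-01] F [-6.14 -0.15  1.33] w 15.3
delta [-0.   2.5 -0.3] spin -0.05
Fpush [6.04, 6.68, 6.29, 5.87, 6.12, 5.08] 6.01
now xb 20.47 lat -0.05 Fpush 5.08 Flat 0.66
t 20.5 pos [593.9 168.6 193.2] yaw -87.08 zaxis [-1.070e-02  2.000e-04 -9.999e-01] F [-5.11  0.4   1.1 ] w 15.3
delta [-0.   2.5 -0.3] spin -0.05
```

```bash
python3 -m jog '[[[0,-0.4,-0.1,0],[0,-0.45,-0.3,0],[0,-0.5,-0.5,0],[0,-0.5,-0.5,0],[0,-0.5,-0.5,0]]]';python3 -c "
from h import *
push(18,193.5);fm(4);push(18,193.5)"
```

```text
clock: 21.12
position: [594.2, 168.6, 193.4]
ee_rot: [0.725, -0.689, -0.004, 0.004]
contact_force: [-4.1, 0.5, -1.7]
gripper_width: 15.4
now xb 20.79 lat -0.12 Fpush 4.1 Flat 0.75
t 21.12 pos [594.2 168.6 193.4] yaw -87.09 zaxis [-1.150e-02 -1.000e-04 -9.999e-01] F [-4.13  0.54 -1.71] w 15.4
delta [-0.1  2.8 -0.1] spin -0.06
Fpush [4.33, 3.87, 4.79, 4.27] 4.31
now xb 20.84 lat -0.16 Fpush 4.27 Flat -0.13
t 21.32 pos [594.2 168.5 193.4] yaw -87.09 zaxis [-1.140e-02 -2.000e-04 -9.999e-01] F [-4.26 -0.35 -2.57] w 15.4
delta [-0.2  2.8 -0. ] spin -0.06
```

```bash
python3 -m jog '[[[0,-0.5,-0.1,0],[0,-0.7,-0.2,0],[0,-0.9,-0.3,0],[0,-0.9,-0.3,0],[0,-0.9,-0.3,0]]]';python3 -c "
from h import *
push(18,193.5);fm(3);push(18,193.5)"
```

```text
clock: 21.95
position: [594.8, 168.4, 193.5]
ee_rot: [0.725, -0.689, -0.004, 0.005]
contact_force: [-4.9, 1.3, -1.1]
gripper_width: 15.3
now xb 21.38 lat -0.27 Fpush 4.81 Flat 1.59
t 21.95 pos [594.8 168.4 193.5] yaw -87.1 zaxis [-1.270e-02 -6.000e-04 -9.999e-01] F [-4.89  1.34 -1.12] w 15.3
delta [-0.3  3.4  0. ] spin -0.07
Fpush [4.97, 5.63, 5.21] 5.27
now xb 21.37 lat -0.28 Fpush 5.21 Flat 0.33
t 22.1 pos [594.8 168.4 193.5] yaw -87.1 zaxis [-1.270e-02 -6.000e-04 -9.999e-01] F [-5.22  0.06 -0.95] w 15.1
delta [-0.3  3.4  0.1] spin -0.07
```

```bash
python3 -m jog '[[[0,-0.5,-0.1,0],[0,-0.8,-0.3,0],[0,-1,-0.4,0],[0,-1,-0.4,0],[0,-1,-0.4,0]]]';python3 -c "
from h import *
push(18,193.5);fm(4);push(18,193.5)"
```

```text
clock: 22.72
position: [595.3, 168.3, 193.6]
ee_rot: [0.725, -0.689, -0.005, 0.005]
contact_force: [-6.2, -0.5, -1.2]
gripper_width: 15.6
now xb 21.86 lat -0.41 Fpush 6.26 Flat -0.22
t 22.73 pos [595.3 168.3 193.6] yaw -87.11 zaxis [-0.0145 -0.0012 -0.9999] F [-6.24 -0.54 -1.17] w 15.6
delta [-0.4  3.9  0.2] spin -0.08
Fpush [6.25, 6.47, 5.97, 6.98] 6.42
now xb 21.87 lat -0.37 Fpush 6.98 Flat 0.34
t 22.93 pos [595.3 168.4 193.7] yaw -87.1 zaxis [-0.0145 -0.0012 -0.9999] F [-6.99 -0.03 -1.23] w 15.3
delta [-0.4  3.9  0.2] spin -0.07
```

```bash
python3 -c "
from h import *
fm(6);look('10')"
```

```text
Fpush [5.54, 6.01, 6.61, 6.53, 6.29, 6.89] 6.31
```

View pics/l10.png

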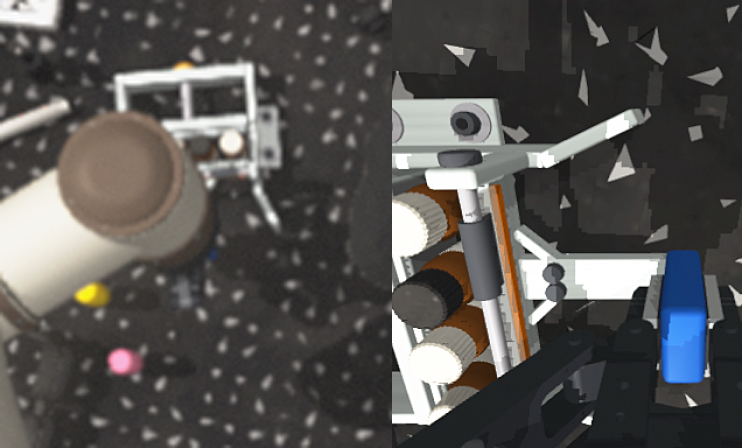

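```bash
python3 -m jog '[[[0,0.2,0,0],[0,0.8,0,0],[0,1.6,0,0],[0,2.4,0,0],[0,3.4,-0.2,0]]]';python3 -c "
from h import *
push(10,193.8)"
```

```text
clock: 23.95
position: [592.8, 168.5, 194.5]
ee_rot: [0.725, -0.689, -0.004, 0.004]
contact_force: [0.6, 0.4, -1.8]
gripper_width: 15.0
now xb 19.39 lat -0.12 Fpush -0.57 Flat 0.36
t 23.95 pos [592.8 168.5 194.5] yaw -87.1 zaxis [-0.0111  0.     -0.9999] F [ 0.56  0.39 -1.83] w 15.0
delta [-0.1  9.4  0.8] spin -0.07
```

```bash
python3 -m jog '[[[0,3,0,0],[-0.1,7,0,0],[-0.1,12,0.1,0],[-0.1,18,0.2,0],[-0.1,24,0.2,0]]]';python3 -c "
from h import *
push(-50,194.5);look('11')"
```

```text
clock: 24.58
position: [568.3, 167.3, 194.6]
ee_rot: [0.725, -0.689, -0.004, 0.004]
contact_force: [-0.8, -1.2, -2.3]
gripper_width: 15.7
now xb -5.14 lat 0.01 Fpush 0.81 Flat -1.13
t 24.57 pos [568.3 167.3 194.6] yaw -87.09 zaxis [-0.0112  0.     -0.9999] F [-0.75 -1.17 -2.33] w 15.7
delta [ 0.1 44.9  0.6] spin -0.06
```

View pics/l11.png

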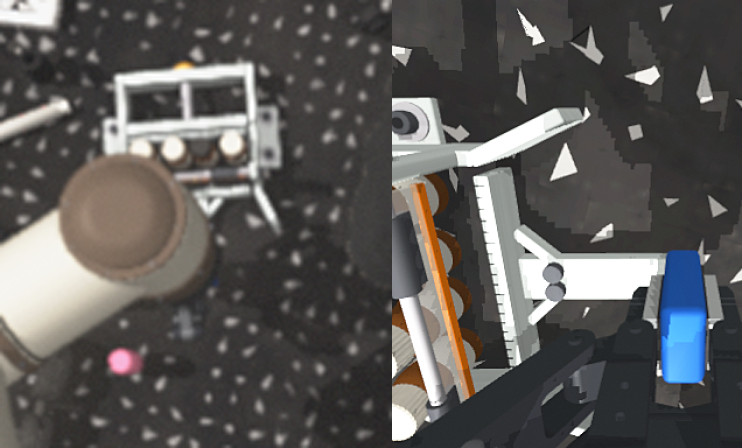

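```bash
python3 -m jog '[[[0,8,0.1,0],[0.1,18,0.2,0],[0.1,30,0.4,0],[0.1,44,0.5,0],[0.1,58,0.6,0]]]';python3 -c "
from h import *
push(-130,194.5)"
```

```text
clock: 25.3
position: [509.0, 164.1, 194.8]
ee_rot: [0.725, -0.689, -0.004, 0.004]
contact_force: [-0.0, -0.4, -1.6]
gripper_width: 15.3
now xb -64.51 lat -0.12 Fpush 0.04 Flat -0.42
t 25.3 pos [509.  164.1 194.8] yaw -87.07 zaxis [-1.190e-02 -3.000e-04 -9.999e-01] F [-0.02 -0.42 -1.6 ] w 15.3
delta [-0.1 65.5  1. ] spin -0.04
```

```bash
python3 -m jog '[[[0,12,0,0],[-0.1,26,-3,0],[-0.1,42,-12,0],[-0.1,58,-25,0],[-0.1,70,-35,0]]]';python3 -c "
from h import *
goto(410,60,230,-90)"
```

```text
clock: 25.92
position: [438.5, 160.6, 231.7]
ee_rot: [0.725, -0.689, -0.004, 0.004]
contact_force: [-1.0, 0.2, -1.9]
gripper_width: 15.3
t 25.93 pos [438.5 160.6 231.7] yaw -87.05 zaxis [-1.110e-02  4.000e-04 -9.999e-01] F [-1.04  0.22 -1.9 ] w 15.3
delta [99.  33.6  1.9] spin 2.95
```

```bash
python3 -m jog '[[[20,7,0,0.5],[45,15,0,1],[72,25,1,2],[99,33.6,2,3],[99,33.6,2,3]]]';python3 -c "
from h import *
goto(410,60,194,-90)"
```

```text
clock: 26.55
position: [408.6, 57.7, 229.6]
ee_rot: [-0.706, 0.709, 0.005, -0.005]
contact_force: [0.2, -0.2, -2.5]
gripper_width: 15.5
t 26.55 pos [408.6  57.7 229.6] yaw -90.26 zaxis [-1.330e-02 -6.000e-04 -9.999e-01] F [ 0.22 -0.19 -2.46] w 15.5
delta [-2.4 -1.9 35.6] spin -0.26
```

Checking the whole scene before I set it down.

```bash
python3 -m jog '[[[0,0,8,0],[0,0,16,0],[0,0,24,0],[0,0,29,0],[0,0,32,0]]]';python3 - <<'E'
from h import *
goto(408.6,57.7,192,-90)
p,_=arm.get_image("top");w,_=arm.get_image("wrist")
cv2.imwrite("pics/e1.png",np.hstack([cv2.resize(p[80:290,80:360],(400,300)),cv2.resize(w,(400,300))]))
E
```

```text
clock: 27.18
position: [408.2, 57.8, 197.1]
ee_rot: [-0.706, 0.709, 0.005, -0.005]
contact_force: [0.3, -0.1, -1.8]
gripper_width: 15.4
t 27.18 pos [408.2  57.8 197.1] yaw -90.23 zaxis [-0.014  -0.001  -0.9999] F [ 0.34 -0.14 -1.79] w 15.4
delta [ 0.1 -0.5  5.1] spin -0.23
```

View pics/e1.png

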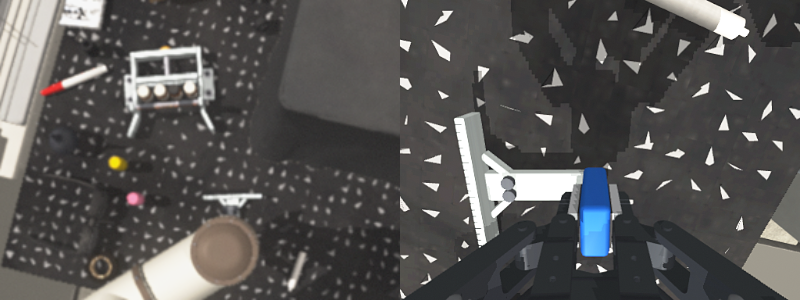

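```bash
python3 -m jog '[[[0,0,1,0],[0,0,2,0],[0,0,3,0],[0,0,3.5,0],[0,0,4,0]]]'; python3 -m jog '[[[0,0,0.4,0],[0,0,0.8,0],[0,0,1.2,0],[0,0,1.2,0],[0,0,1.2,0]]]'; python3 -c "
from h import *
goto(408.6,57.7,192,-90)"
```

```text
clock: 27.9
position: [408.1, 57.8, 193.3]
ee_rot: [-0.706, 0.709, 0.005, -0.005]
contact_force: [0.1, -0.0, -1.9]
gripper_width: 15.1
clock: 28.52
position: [408.0, 57.7, 192.4]
ee_rot: [-0.706, 0.709, 0.005, -0.005]
contact_force: [-3.1, -0.4, 6.4]
gripper_width: 15.3
t 28.52 pos [408.   57.7 192.4] yaw -90.24 zaxis [-1.360e-02 -7.000e-04 -9.999e-01] F [-3.11 -0.43  6.36] w 15.3
delta [-0.1 -0.6  0.4] spin -0.24
```

```bash
python3 -m jog '[[[0,0,-0.4,0],[0,0,-0.4,0],[0,0,-0.4,0],[0,0,-0.4,0],[0,0,-0.4,0]]]' 60; python3 -c "
from h import *
goto(408.6,57.7,400,-90)"
```

```text
clock: 29.15
position: [408.0, 57.7, 192.8]
ee_rot: [-0.706, 0.709, 0.005, -0.005]
contact_force: [-0.7, -0.3, 0.1]
gripper_width: 59.9
t 29.15 pos [408.   57.7 192.8] yaw -90.24 zaxis [-1.370e-02 -8.000e-04 -9.999e-01] F [-0.66 -0.31  0.15] w 59.9
delta [ 1.000e-01  2.200e+00 -2.072e+02] spin -0.24
```

```bash
python3 -m jog '[[[0,0,-8,0],[0,0,-25,0],[0,0,-60,0],[0,0,-105,0],[0,0,-150,0]]]'
python3 - <<'E'
from h import *
for n in ("top","side","wrist"):
    p,d=arm.get_image(n);cp=arm.camera_params(n)
    np.savez(f"pics/{n}f.npz",p=p,d=d,**{k:np.array(v) for k,v in cp.items()})
    cv2.imwrite(f"pics/f_{n}.png",p)
    if n=="side":cv2.imwrite("pics/fz_side.png",cv2.resize(p[110:260,110:310],None,fx=4,fy=4,interpolation=cv2.INTER_CUBIC))
    if n=="top":cv2.imwrite("pics/fz_top.png",cv2.resize(p[90:290,90:340],None,fx=3,fy=3,interpolation=cv2.INTER_CUBIC))
E
```

```text
clock: 29.78
position: [409.7, 57.6, 344.7]
ee_rot: [-0.706, 0.709, 0.004, -0.005]
contact_force: [0.5, -0.1, 0.6]
gripper_width: 60.0
```

View pics/fz_top.png

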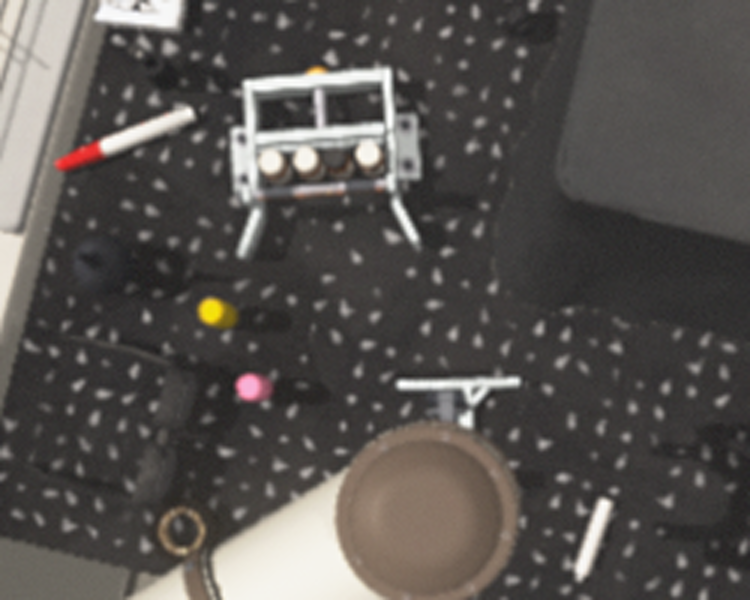

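View pics/fz_side.png

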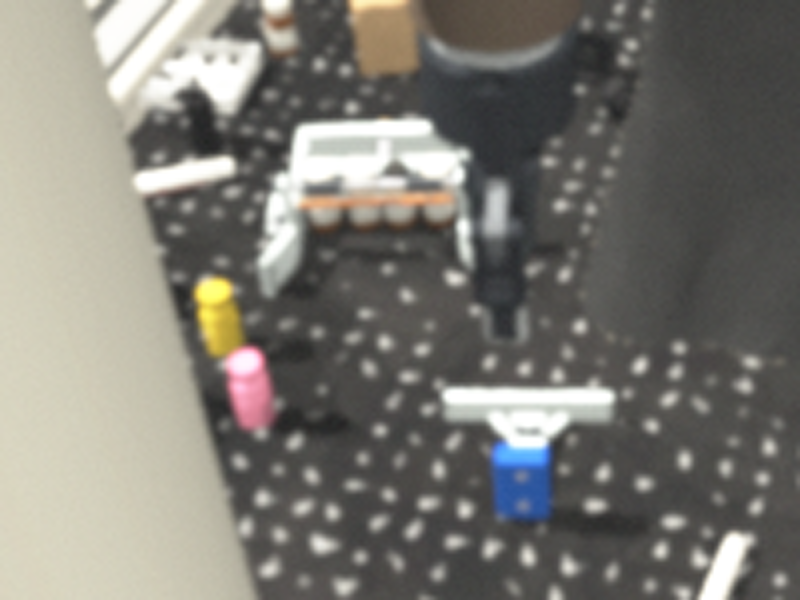

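View pics/f_wrist.png

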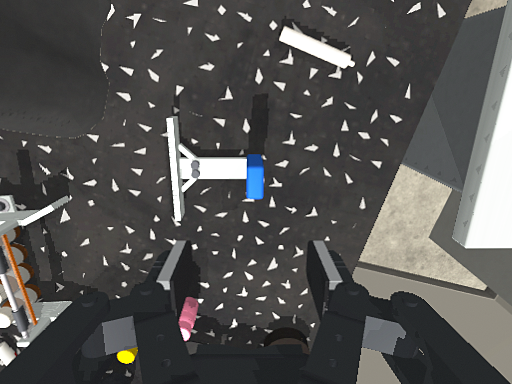

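Run:
```python
from h import *
a=np.load("pics/topf.npz");cp={k:a[k] for k in("mtx","k1","R","t")}
for x,y in((273,164),(307,160),(340,160),(370,156)):
    X=atz(cp,90+(x+.5)/3-.5,90+(y+.5)/3-.5,52)[:2];print("vial",X.round(1))
for x,y in((250,200),(390,186)): print("rod",atz(cp,90+(x+.5)/3-.5,90+(y+.5)/3-.5,60)[:2].round(1))
for x,y in((250,143),(388,128)): print("pad top edge",atz(cp,90+(x+.5)/3-.5,90+(y+.5)/3-.5,38)[:2].round(1))
print(arm.read_state()["clock"],arm.read_state()["contact_force"].round(2))
arm.job_done()
```

```text
vial [683.4 213.4]
vial [686.1 183.3]
vial [685.2 154.3]
vial [688.  127.9]
rod [650.3 232.2]
rod [659.2 110.1]
pad top edge [706.3 236.6]
pad top edge [716.3 112.9]
29.925 [-0.02  0.68 -0.24]
the job is handed in; nothing more can be done
```

I handed the job in at 29.9 s. All four vials stand upright behind the shut gate, and the straightedge lies flat in the open.

- **Push:** I gripped the straightedge by its blue grip and pushed the vials in as one row under the gate until the pad gave.
- **Pressing force:** An early press read about 6.2 N, but the blade was also rubbing the bench, so part of that never reached the pad. I raised it slightly and pressed again. The force along the push then averaged 6.3–6.4 N for about half a second; single readings ran from 5.5 to 7.0 N, with noise of about 0.5 N. The highest reading at any point was 7.0 N.
- **Set-down:** I drew the blade straight back, then set the straightedge down at about x = 408, y = 58 mm. The downward contact touched 6.4 N for a moment before I let go. I then lifted the open hand clear.
- **Last checks:** The top, side and wrist pictures show the gate's orange edge hanging in front of the four vials. The goggles, blower, tape, pens and the pink and yellow look-alikes look unmoved; the final pictures did not show the screwdriver clearly. The last top-camera measurement put the vial axes about 28–31 mm past the gate, against an expected 28–29 mm, which is within the camera's error of 2–3 mm.
- **What did not go cleanly:** The tool leaned about 0.8° while pressing, which the moves could not correct. I could not read the pad's travel directly, so I judged it only from force and position.

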